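# Register a hand-printing block in the corner of the printing board

## Robot

A 7-joint arm with a two-finger parallel gripper is mounted at the origin on the work surface. World frame = base frame: x ahead of the robot, y to its left, z up, the work surface at z = 0. Lengths are in m, angles in rad, forces in N, time in s.
With the tool pointing down it reaches from about 0.35 to 0.9 m from the base axis. Payload 7.2 kg.
Tool frame: the origin (TCP) lies between the finger pads; the fingertips stand env.tcp_to_tips ahead of it and the grasp point (between the pads) lies 2 mm behind it (env.tcp_to_tips is the distance from the TCP to the fingertips, in m); z points along the fingers, y is the line along which they close (so a half turn about z gives the same grasp; the last joint's range is limited). The gripper opens to 88 mm and grips with 3 to 60 N. Pads are 20 mm wide; open, the fingers measure 115 mm over their backs; the gripper's body (75 mm by 178 mm) begins 61 mm behind the grasp point.
Start: joints at [-1.238, 0.411, -0.013, 1.596, 0.006, 1.134, -0.082], TCP at [0.244, 0.575, 0.24] pointing down, gripper open.
Joint ranges: [-2.95, 2.95], [-0.29, 1.99], [-1.47, 1.44], [0.14, 2.54], [-1.03, 4.17], [0.13, 1.85], [-2.86, 2.86]. Speed limits (rad/s): [2.39, 2.39, 3.01, 3.01, 3.14, 3.14, 3.14].

## Interface

Orientations are given as a rotation vector (axis times angle).
In Python, from cell import env, optics gives the robot as it stands.
- The arm moves only by the tool step_arm, never from a script. Its argument "steps" is a list of rows, each a list of 6 numbers: the shift along the tool's x, y, z as a fraction of full scale, then the turn, a rotation vector about the tool's x, y, z as a fraction of full scale. A call has 1 to 12 rows; each row is the pose to reach, as a shift and turn from the pose commanded when the call began, along the tool's axes at that moment; what a row does not reach only later rows make up. Full scale, the value 1, is 100 mm for a shift and 90 degrees for a turn. A row lasts 1/12 s, in which the tool goes at most 41.7 mm and 7.16 degrees, less where a joint would pass 70% of its speed; a pose out of reach is approached as far as the arm can. A call with a number of a shift or a turn outside -1 to 1 is refused whole. A call with a gripper value outside its range is refused whole. "jaw" is the finger opening in mm, from 0 to 87.8, set as the call begins (left out, the last holds). The fingers move at their own pace and stop on an object; the grip force is fixed at half the most. Time passes only in rows, so rows that repeat a pose let the fingers close. It gives the time, the measured TCP pose, the force, the opening and the grip force at its end, in the units of the state.
- env.state(): the state, without advancing time (a new reading comes with each control period).
- optics.read_camera(name): name is "side" or "top"; returns a dict with "frame" (384x512x3 uint8, red, green, blue), "fx", "fy", "cx", "cy" (pixels), "extrinsics" (4x4, takes a point from world to camera coordinates). Camera axes: x right, y down, z forward; pixel columns grow to the right and rows downward; lengths in m; the calibration is good to about 2 mm. A picture is of the moment at which its call begins. There is no depth.
- env.job_done(): hands the job in; it is judged then, once.
The state is a dict: "time_s": time; "qpos": joint angles; "qvel": joint speeds; "joint_torque": joint torques, N m; "eef_pos": TCP position; "orientation": TCP orientation; "contact_force": force on the tool from outside, world axes, zero at the start; "torque": the same for the moment, N m; "gripper_width": finger opening in m; "grip_force": force on a finger pad.
Only numpy, scipy, OpenCV 4.12 (cv2) and the standard library are available. Lean on these libraries where they do the work, as an engineer would, in place of code of your own. Each camera call takes 0.05 s, during which the arm holds its last target. There are 200 camera calls.

## Task

Get the printing board ready for a print: first put the orange-handled ink scraper that lies on the paper away in its slotted wooden rack, sliding its blade all the way into the slot and letting go of it. Then set the hand-printing block face down (as it already lies) on the paper in the corner of the board, its long side flat along the red fence and its short side against the brown fence, and press it firmly sideways into the corner so that it touches both fences at once. Finish while still holding it pressed there; do not knock the inking tools about.

Things in the scene. Friction and masses are not known exactly. Their poses are not given: they have to be found in the camera images.
- scraper: Ink scraper lying flat on the printing board, blade roughly away from the robot; 180 mm long, about 130 g. Origin: on its underside where blade meets handle; x points to the blade's end, z up. Steel blade 80 long (x 0 to 80) x 60 wide x 3 mm thick at the underside (z 0 to 3). Orange handle 100 long (x 0 to -100) x 22 wide (y) x 18 mm high (z 0 to 18).
- scraper_grip (a point): A good place to grip the scraper's handle: 45 mm behind the scraper's origin, 9 mm above its underside; fingers close across the 22 mm width (scraper y).
- scraper_tip (a point): Middle of the blade's end edge, 80 mm ahead of the scraper's origin.
- rack: Slotted wooden rack fixed on the table left or right of the printing board (the block is on the other side): a dark block between two pale cheeks, 102 (x) x 96 (y) x 36 mm high. Origin: on the table under the dark block's middle. x points into the slot; its mouth faces -x. Slot 68 wide (y -34 to 34), 10 mm high (z 0 to 10; the table is its floor), roofed from x = -41 mm.
- slot_back (a point): Middle of the slot's closed back, at x = +31 mm of the rack's frame, on the table: the blade's end touches it when fully home, the handle then stays outside the roof. The rack's pale cheeks reach forward to x = -61 mm of its frame, beside the blade.
- block: Hand-printing block, about 300 g (varies): a pale wooden block 100 (x) x 70 (y) x 22 mm high with grey lino on its underside, and a dark wooden grip bar on top 70 (x) x 22 (y) x 32 mm high (z 22 to 54). Origin: centre of its underside, z up. It starts lying on the table, grip bar up; both ends are alike.
- block_grip (a point): Middle of the block's grip bar, 44 mm above the block's underside; fingers close across the 22 mm width (block y).
- jig: Printing (registration) board, fixed on the table: plywood 260 (x) x 240 (y) x 12 mm thick with a white sheet of paper on it. Origin: centre of its underside, on the table. x points to the brown fence, y to the red fence, z up. Its corner between the fences is at its far left as the robot sees it.
- far_fence: Brown wooden fence along the board's far (+x) edge, 18 (x) x 240 (y) mm, its top 28 mm above the table, 16 mm above the board. Rigid. Origin: under its middle, on the table. Its inner face is at x = +112 mm of the board's frame.
- red_fence: Red fence along the board's left (+y) edge, 242 (x) x 18 (y) mm, same height as the brown one. Rigid. Origin: under its middle, on the table. Its inner face is at y = +102 mm of the board's frame.
- corner (a point): The inner corner where both fences' inner faces and the board's top (12 mm above the table) meet: the block, long side along the red fence, has its centre 50 mm short of it along the board's x and 35 mm along its y when home. Bearing down hard on the block makes it drag on the paper: that drag, and the drag along each fence, takes from the push on the other.
- brayer: Rubber ink roller lying on the green glass slab at the far side of the table, 150 mm long with its handle, 40 mm high. Leave alone.
- ink_tin_a: Ink tin with blue label, 68 mm across, 60 mm high, at the far side of the table. Leave alone.
- ink_tin_b: Ink tin with yellow label, 68 mm across, 60 mm high, at the far side of the table. Leave alone.
- baren: Round cork rubbing pad with a wooden loop handle, 110 mm across, 41 mm high, at the far right of the table. Leave alone.
Not all that is in view belongs to the job. Of the things like the scraper, leave any that is green or purple; of the rest the larger one is meant.

How it is judged:
On the way:
1. the scraper's blade is fully in the rack's slot and the scraper is let go (x of scraper_tip in the frame of rack between 0.021 and 0.04 m and y of scraper_tip in the frame of rack between -0.012 and 0.012 m and z of scraper_tip in the frame of rack below 0.01 m and angle between the x axis of scraper and the x axis of rack, either way round below 0.15 rad and height (world z) of scraper below 0.008 m and contact force between the fingers and scraper below 0.2 N and linear speed of scraper below 0.02 m/s), for 0.2 s.
At the end, for the whole second after the job is handed in: Scraper in the slot, tip within 10 mm of its back, in line to 0.15 rad. Block touched by the fingers, at rest, flat on the paper (3 mm, tilt 0.05 rad), parallel to the red fence to 0.05 rad, within 5 mm of home in the corner, pressing on each fence with over 1.5 N (x of scraper_tip in the frame of rack between 0.021 and 0.04 m and y of scraper_tip in the frame of rack between -0.012 and 0.012 m and z of scraper_tip in the frame of rack below 0.01 m and angle between the x axis of scraper and the x axis of rack, either way round below 0.15 rad and height (world z) of scraper below 0.008 m and contact force between block and far_fence above 1.5 N and contact force between block and red_fence above 1.5 N and contact force between the fingers and block above 1 N and angle between the x axis of block and the x axis of jig, either way round below 0.05 rad and angle between block's own z axis and vertical below 0.05 rad and z of block in the frame of jig between 0.009 and 0.015 m and x of block in the frame of corner between -0.055 and -0.045 m and y of block in the frame of corner between -0.04 and -0.03 m and linear speed of block below 0.01 m/s); the arm keeps its last pose, push and grip.
It fails at once if an inking tool (roller, tin or rubbing pad) is moved by more than 20 mm (distance of any of brayer, ink_tin_a, ink_tin_b, baren from where it was at the start of the episode above 0.02 m).
It also fails if it takes over 72 s, if anything falls off the work surface, if the arm or the gripper's body presses on something with over 40 N, if the wrist force passes 120 N, or if a joint passes its speed limit or range.

## Working session

There is one attempt and no reset: what is moved stays moved. The work goes in short steps, Python scripts to look and compute and a tool call to move; the robot and the scene stay as the last step left them, time stands still between calls to the robot, and variables do not carry over. Pictures are saved under pics/ and viewed, at most 10 in all, crops included, and the job is handed in when it is done.

Besides the shell and the picture viewer there is one more tool, called after "Request:" as name([rows], argument=value, ...), one row to a line, values as JSON. step_arm: Moves the arm, as the interface text tells. Shift numbers are shares of 100 mm and turn numbers shares of 90 degrees, none past 1 either way. Its arguments: {"type":"object","properties":{"steps":{"type":"array"},"jaw":{"type":"number"}},"required":["steps"]}

```bash
ls; mkdir -p pics; python3 - <<'E'
from cell import env, optics
import cv2,numpy as np
print(env.state(), env.tcp_to_tips)
for n in("top","side"):
    c=optics.read_camera(n); cv2.imwrite(f"pics/{n}0.png",cv2.resize(c["frame"][:,:,::-1],(800,600),interpolation=cv2.INTER_CUBIC))
    np.savez(f"{n}0.npz",**c); print(n,c["fx"],c["fy"],c["cx"],c["cy"],np.round(c["extrinsics"],3).tolist())
E
```

```text
pics
{'time_s': 0.0, 'qpos': array([-1.23816091,  0.41187585, -0.01272237,  1.59704283,  0.00563682,
        1.13427877, -0.08217322]), 'qvel': array([ 0.00061194, -0.00083421, -0.00050686,  0.00057698,  0.00198875,
       -0.00158577,  0.00052676]), 'joint_torque': array([ 1.20181921e-04, -5.87977159e+01,  6.41525723e-01, -2.91064578e+01,
       -5.38984628e-02,  1.85037620e-02,  1.64403568e-04]), 'eef_pos': array([0.2437245 , 0.57500645, 0.23882449]), 'orientation': array([-6.25271677e-01, -3.07856181e+00,  2.44943223e-03]), 'contact_force': array([ 0.48609417, -0.0641179 ,  0.34636529]), 'torque': array([ 0.01985967, -0.00412125,  0.02563121]), 'grip_force': 0.0, 'gripper_width': 0.0880110256616969} 0.017
top 371.99292689449123 371.99292689449123 256.48397069262427 194.5964151114819 [[-0.02, -1.0, 0.002, 0.002], [-0.994, 0.02, -0.111, 0.508], [0.111, -0.004, -0.994, 0.885], [0.0, 0.0, 0.0, 1.0]]
side 474.1532128110811 474.1532128110811 255.68867413809062 192.22489153887733 [[0.782, -0.623, 0.006, -0.395], [-0.368, -0.47, -0.802, 0.246], [0.503, 0.625, -0.597, 1.043], [0.0, 0.0, 0.0, 1.0]]
```

View pics/top0.png

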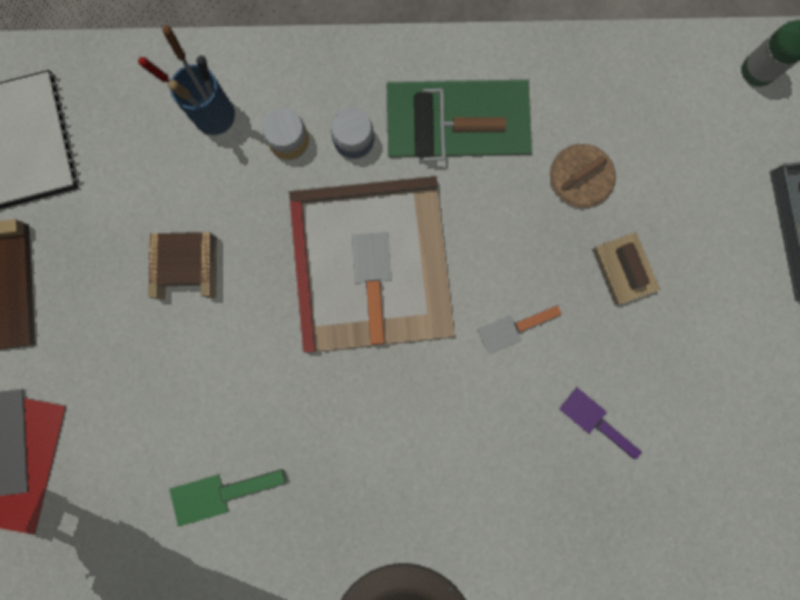

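View pics/side0.png

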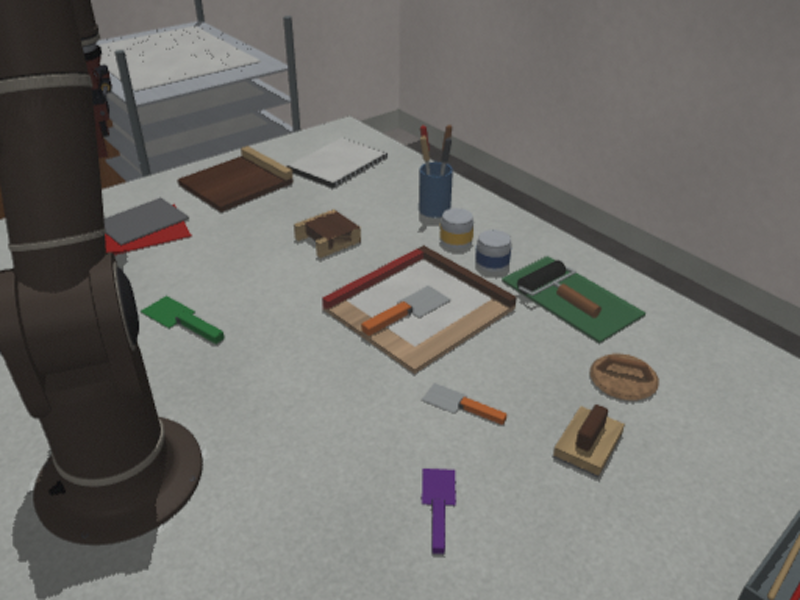

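Scraper candidates in the top view: orange and large on the paper (373,285), orange and small on the table (520,328), green (228,497), purple (600,422). The job means the orange one on the paper, which is the larger of the two orange ones. I'll confirm that in an enlarged crop and read the edges there.

```bash
python3 - <<'E'
import cv2,numpy as np
f=np.load("top0.npz")["frame"][:,:,::-1]
def crop(u,v,w,h,k):
    g=cv2.resize(f[v:v+h,u:u+w],None,fx=k,fy=k,interpolation=cv2.INTER_CUBIC)
    return cv2.convertScaleAbs(g,alpha=1.5)
cv2.imwrite("pics/board.png",crop(180,108,133,120,5)) 
a=crop(88,140,56,56,7);b=crop(376,140,56,60,7)[:392]
cv2.imwrite("pics/rb.png",np.hstack([a,b]))
E
```

```text
(no output)
```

View pics/board.png

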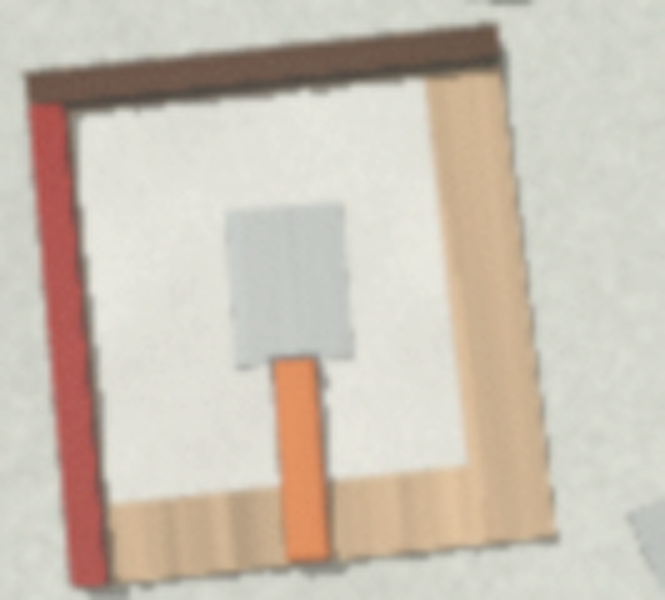

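View pics/rb.png

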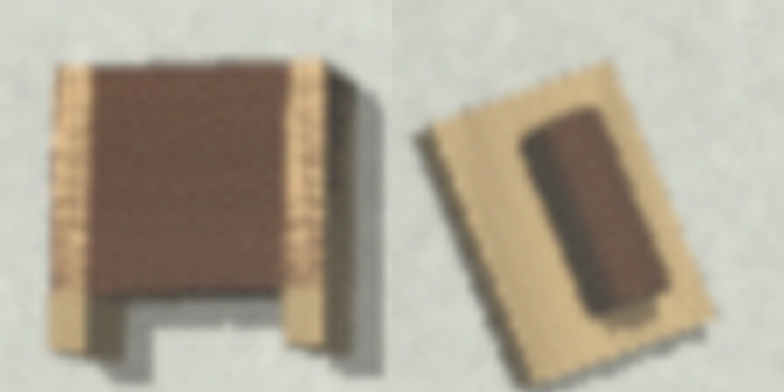

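The crop confirms it: orange handle with its back end at crop (308,560), steel blade up to (285,207), lying on the paper. The rack is at the left with its mouth towards the robot, and the block at the right is turned by about 22°. Next I fit poses from the corners.

```bash
cat > h.py <<'E'
import numpy as np
from scipy.optimize import least_squares
from scipy.spatial.transform import Rotation as R
def proj(c,P):
    p=np.asarray(P)@c["extrinsics"][:3,:3].T+c["extrinsics"][:3,3]
    return np.c_[c["fx"]*p[:,0]/p[:,2]+c["cx"],c["fy"]*p[:,1]/p[:,2]+c["cy"]]
def place(q,L):
    return np.c_[np.asarray(L)[:,:2]@R.from_euler('z',q[2]).as_matrix()[:2,:2].T+q[:2],np.asarray(L)[:,2]]
def fit(c,pix,L,x0=(.5,0,0)):
    "pose x,y,yaw of local mm points L (z in world) seen at native pixels pix"
    L=np.array(L)/1e3; s=least_squares(lambda q:(proj(c,place(q,L))-pix).ravel(),x0,loss="soft_l1")
    return s.x,(proj(c,place(s.x,L))-pix)
def nat(P,k,o): return (np.array(P)+.5)/k-.5+np.array(o)
def totool(d,rv):
    "world shift (m) -> step fractions"
    return R.from_rotvec(rv).inv().apply(d)/.1
E
python3 - <<'E'
from h import *
c=np.load("top0.npz")
S={
"scraper":(nat([(226,211),(344,204),(236,368),(354,358),(273,358),(318,356),(288,562),(329,558)],5,(180,108)),
 [(80,30,15),(80,-30,15),(0,30,15),(0,-30,15),(0,11,30),(0,-11,30),(-100,11,30),(-100,-11,30)]),
"jig":(nat([(25,73),(496,24),(499,70),(72,588),(106,585),(68,106),(556,540)],5,(180,108)),
 [(130,120,28),(130,-120,28),(112,-120,28),(-130,120,28),(-130,102,28),(112,102,28),(-130,-120,12)]),
"rack":(nat([(56,65),(326,60),(90,295),(285,290),(92,66),(290,63),(50,350),(325,345)],7,(88,140)),
 [(41,48,36),(41,-48,36),(-41,34,36),(-41,-34,36),(41,34,36),(41,-34,36),(-61,48,36),(-61,-48,36)]),
"block":(nat([(40,129),(218,62),(138,388),(324,316)],7,(376,140)),
 [(50,35,22),(50,-35,22),(-50,35,22),(-50,-35,22)])}
for n,(p,L) in S.items():
    q,r=fit(c,p,L); print(n,np.round(q,4),np.round(r,1).tolist())
    
E
```

```text
scraper [0.5472 0.0359 0.0541] [[-0.1, -0.1], [0.1, -0.4], [0.0, -0.2], [0.4, 0.0], [-0.2, 0.3], [-0.2, 0.1], [-0.4, 0.1], [0.4, 0.2]]
jig [0.5751 0.0387 0.0858] [[-0.2, 0.1], [0.7, 0.2], [0.9, -2.1], [-0.6, 0.5], [0.0, 0.3], [-1.0, -0.3], [0.1, 0.1]]
rack [0.5878 0.3388 0.0052] [[-0.1, 0.1], [0.3, -0.1], [-0.0, 0.0], [0.0, 0.0], [0.4, -0.2], [-0.3, -0.4], [-0.2, 0.4], [-0.0, 0.2]]
block [ 0.5599 -0.3691  0.3243] [[-0.6, -0.5], [-0.1, -0.2], [0.5, -0.0], [0.1, 0.8]]
```

```bash
python3 - <<'E'
from h import *
import cv2
c=np.load("side0.npz"); k=3; o=np.array((170,110))
g=cv2.resize(c["frame"][110:310,170:430,::-1],None,fx=k,fy=k,interpolation=cv2.INTER_CUBIC); g=cv2.convertScaleAbs(g,alpha=1.4)
Q={"scraper":((.5472,.0359,.0541),[(80,30,15),(80,-30,15),(0,-30,15),(-100,-11,30),(-100,11,30),(0,11,30)]),
"jig":((.5751,.0387,.0858),[(130,120,28),(130,-120,28),(112,-120,28),(-130,120,28),(-130,102,28),(112,102,28),(-130,-120,12)]),
"rack":((.5878,.3388,.0052),[(41,48,36),(41,-48,36),(-41,34,36),(-41,-34,36),(-61,48,36),(-61,-48,36),(-61,-48,0),(-61,34,36),(-61,-34,36)]),
"block":((.5599,-.3691,.335),[(50,35,22),(50,-35,22),(-50,35,22),(-50,-35,22),(35,11,54),(-35,11,54),(35,-11,54),(-35,-11,54),(-50,-35,0)])}
for n,(q,L) in Q.items():
    for p in (proj(c,place(q,np.array(L)/1e3))-o+.5)*k-.5:
        cv2.drawMarker(g,tuple(int(round(v)) for v in p),(255,0,255),cv2.MARKER_CROSS,9,1)
cv2.imwrite("pics/ov.png",g)
E
```

```text
(no output)
```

View pics/ov.png

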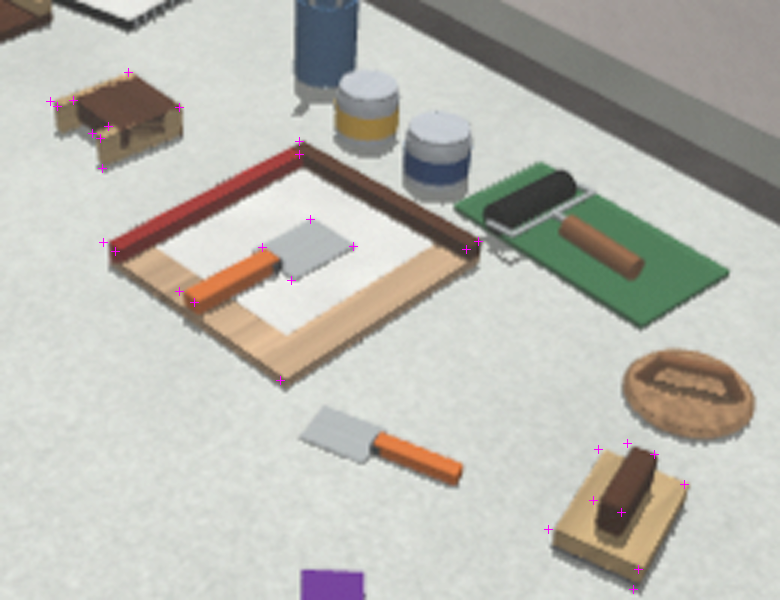

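The marks land within about 2–3 mm of the side view, with a shift shared by all objects, so the poses hold. I'll start moving to above the scraper.

Request:
step_arm([
  [-0.2,-0.18,0,0,0,0],
  [-0.5,-0.45,0,0,0,0],
  [-0.8,-0.7,0,0,0,0],
  [-1,-0.9,0,0,0,0],
], jaw=60)

```text
time_s: 0.43
eef_pos: [0.3025, 0.4504, 0.2391]
orientation: [0.628, 3.077, -0.003]
contact_force: [0.6, -0.1, -0.4]
gripper_width: 0.0646
grip_force: 0.0
```

Request:
step_arm([
  [-0.3,-0.27,0,0,0,0],
  [-0.6,-0.54,0,0,0,0],
  [-0.9,-0.8,0,0,0,0],
  [-1,-0.9,0,0,0,0],
])

```text
time_s: 0.77
eef_pos: [0.3603, 0.3261, 0.2395]
orientation: [0.634, 3.076, -0.003]
contact_force: [0.4, 0.3, 0.0]
gripper_width: 0.0596
grip_force: 0.0
```

Request:
step_arm([
  [-0.3,-0.27,0,0,0,0],
  [-0.6,-0.54,0,0,0,0],
  [-0.9,-0.8,0,0,0,0],
  [-1,-0.9,0,0,0,0],
])

```text
time_s: 1.1
eef_pos: [0.4167, 0.2044, 0.2396]
orientation: [0.634, 3.076, -0.002]
contact_force: [-0.5, -0.2, 0.5]
gripper_width: 0.0602
grip_force: 0.0
```

Request:
step_arm([
  [-0.3,-0.27,0,0,0,-0.07],
  [-0.6,-0.54,0,0,0,-0.14],
  [-0.9,-0.8,0,0,0,-0.21],
  [-1,-0.9,0,0,0,-0.29],
  [-1,-0.9,0,0,0,-0.29],
  [-1,-0.9,0,0,0,-0.29],
])

```text
time_s: 1.6
eef_pos: [0.472, 0.086, 0.2394]
orientation: [0.082, -3.14, 0.001]
contact_force: [-0.4, -0.0, -1.1]
gripper_width: 0.0602
grip_force: 0.0
```

```bash
cat >> h.py <<'E'
def plan(s,pos,yaw):
    "steps from measured state to TCP pos, tool y at yaw+90deg, pointing down"
    Rc=R.from_rotvec(s["orientation"]); c,n=np.cos(yaw),np.sin(yaw)
    Rt=R.from_matrix(np.array([[-c,-n,0],[-n,c,0],[0,0,-1]]))
    return np.round(np.r_[Rc.inv().apply(np.array(pos)-s["eef_pos"])/.1,(Rc.inv()*Rt).as_rotvec()/(np.pi/2)],3)
E
python3 -c "
from h import *
from cell import env
s=env.state();print(s['time_s'],s['eef_pos'],s['qpos'],s['contact_force'],plan(s,(.5023,.0335,.031),.0541))"
```

```text
1.6 [0.47201766 0.08600091 0.2394459 ] [-0.50602162  0.15892959  0.25439658  1.95076241 -0.04587329  1.0378421
  1.39166757] [-0.39165298 -0.0267207  -1.08993264] [-2.760e-01 -5.390e-01  2.085e+00 -0.000e+00 -0.000e+00 -1.000e-03]
```

Request:
step_arm([
  [-0.1,-0.25,0.3,0,0,0],
  [-0.27,-0.54,0.6,0,0,0],
  [-0.276,-0.54,0.9,0,0,0],
  [-0.276,-0.54,1,0,0,0],
], jaw=50)

```text
time_s: 1.93
eef_pos: [0.5003, 0.0348, 0.1359]
orientation: [0.081, -3.135, 0.002]
contact_force: [-0.4, 0.6, -0.4]
gripper_width: 0.0503
grip_force: 0.0
```

Request:
step_arm([
  [0,0,0.25,0,0,0],
  [0,0,0.5,0,0,0],
  [0,0,0.7,0,0,0],
  [0,0,0.8,0,0,0],
  [0,0,0.8,0,0,0],
  [0,0,0.8,0,0,0],
])

```text
time_s: 2.43
eef_pos: [0.5022, 0.0365, 0.0601]
orientation: [0.087, -3.14, -0.001]
contact_force: [0.3, -0.1, 1.4]
gripper_width: 0.0498
grip_force: 0.0
```

```bash
python3 -c "
from h import *
from cell import env,optics
import cv2
s=env.state();print(s['time_s'],s['eef_pos'],s['contact_force'],plan(s,(.5023,.0335,.031),.0541))
c=optics.read_camera('side')
g=cv2.resize(c['frame'][130:290,170:370,::-1],None,fx=4,fy=4,interpolation=cv2.INTER_CUBIC);cv2.imwrite('pics/g1.png',cv2.convertScaleAbs(g,alpha=1.4))"
```

```text
2.4333 [0.50215377 0.03650213 0.06009889] [ 0.345245   -0.08721913  1.35113811] [ 0.    -0.03   0.291  0.    -0.     0.001]
```

View pics/g1.png

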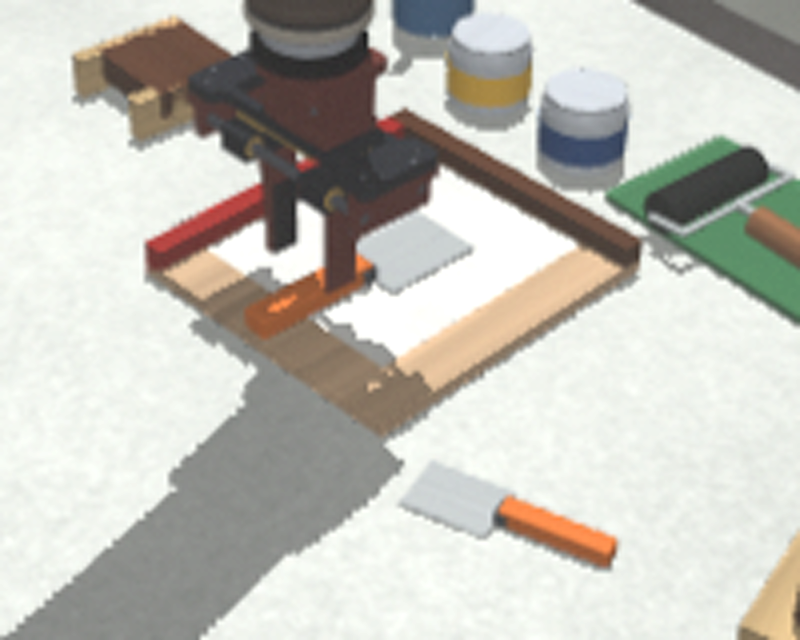

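The fingers straddle the orange handle: near finger at crop (340,285), far finger at (282,245). I descend and close.

Request:
step_arm([
  [0,-0.03,0.1,0,0,0],
  [0,-0.03,0.2,0,0,0],
  [0,-0.03,0.28,0,0,0],
  [0,-0.03,0.28,0,0,0],
  [0,-0.03,0.28,0,0,0],
])

```text
time_s: 2.9
eef_pos: [0.5019, 0.0324, 0.031]
orientation: [0.085, -3.139, 0.0]
contact_force: [-0.2, -0.2, 0.9]
gripper_width: 0.05
grip_force: 0.0
```

Request:
step_arm([
  [0,0,0,0,0,0],
  [0,0,0,0,0,0],
  [0,0,0,0,0,0],
  [0,0,0,0,0,0],
  [0,0,0,0,0,0],
  [0,0,0,0,0,0],
  [0,0,0,0,0,0],
], jaw=10)

```text
time_s: 3.48
eef_pos: [0.5025, 0.0327, 0.0319]
orientation: [-0.086, 3.14, 0.0]
contact_force: [-0.1, -0.2, 2.0]
gripper_width: 0.0221
grip_force: 30.0
```

Gripped at 22.1 mm with 30 N. I lift and carry it to the front of the rack.

Request:
step_arm([
  [0,0,-0.2,0,0,0],
  [0,0,-0.5,0,0,0],
  [0,0,-0.8,0,0,0],
  [0,0,-0.8,0,0,0],
])

```text
time_s: 3.82
eef_pos: [0.505, 0.0325, 0.1161]
orientation: [-0.085, 3.134, 0.002]
contact_force: [1.7, 0.6, -1.4]
gripper_width: 0.0219
grip_force: 30.0
```

Request:
step_arm([
  [0.1,0.2,0,0,0,0],
  [0.3,0.5,0,0,0,0],
  [0.6,0.8,0,0,0,0.02],
  [0.8,1,0,0,0,0.031],
  [1,1,0,0,0,0.031],
])

```text
time_s: 4.23
eef_pos: [0.3952, 0.1306, 0.1111]
orientation: [0.015, -3.141, -0.002]
contact_force: [-0.2, 0.7, -1.3]
gripper_width: 0.0219
grip_force: 30.0
```

Request:
step_arm([
  [0,0.25,0,0,0,0],
  [0,0.5,0,0,0,0],
  [0,0.75,0,0,0,0],
  [0,1,0,0,0,0],
])

```text
time_s: 4.57
eef_pos: [0.396, 0.2279, 0.1113]
orientation: [0.009, -3.141, 0.0]
contact_force: [0.7, -0.4, -0.9]
gripper_width: 0.0217
grip_force: 30.0
```

Request:
step_arm([
  [0,0.25,0,0,0,0],
  [0,0.5,0,0,0,0],
  [0,0.75,0,0,0,0],
  [0,0.95,0,0,0,0],
  [0,1,0,0,0,0],
  [0,1,0,0,0,0],
  [0,1,0,0,0,0],
])

```text
time_s: 5.15
eef_pos: [0.3956, 0.3257, 0.111]
orientation: [0.009, -3.141, 0.002]
contact_force: [0.8, -0.8, -1.9]
gripper_width: 0.0216
grip_force: 30.0
```

```bash
python3 -c "
from h import *
from cell import env
s=env.state();print(s['time_s'],s['eef_pos'],s['contact_force'],s['gripper_width'],plan(s,(.388,.338,.0225),.0052))"
```

```text
5.15 [0.39556578 0.32568535 0.11102249] [ 0.84791766 -0.8445987  -1.85120924] 0.02160837031963314 [ 0.074  0.125  0.885 -0.001 -0.001  0.   ]
```

Request:
step_arm([
  [0.07,0.12,0.2,0,0,0],
  [0.075,0.125,0.45,0,0,0],
  [0.075,0.125,0.7,0,0,0],
  [0.075,0.125,0.8,0,0,0],
  [0.075,0.125,0.87,0,0,0],
  [0.075,0.125,0.87,0,0,0],
  [0.075,0.125,0.87,0,0,0],
])

```text
time_s: 5.73
eef_pos: [0.3889, 0.3389, 0.0252]
orientation: [-0.008, 3.141, -0.0]
contact_force: [-0.3, 0.3, -1.0]
gripper_width: 0.0218
grip_force: 30.0
```

```bash
python3 -c "
from h import *
from cell import env,optics
import cv2
s=env.state();print(s['time_s'],s['eef_pos'],s['contact_force'],s['orientation'])
c=optics.read_camera('top');d=optics.read_camera('side')
a=cv2.resize(c['frame'][135:215,80:160,::-1],(400,400),interpolation=cv2.INTER_CUBIC)
b=cv2.resize(d['frame'][115:195,170:250,::-1],(400,400),interpolation=cv2.INTER_CUBIC)
cv2.imwrite('pics/r1.png',cv2.convertScaleAbs(np.hstack([a,b]),alpha=1.5))"
```

```text
5.7333 [0.38885477 0.33886168 0.02519405] [-0.32014045  0.25489384 -1.03041683] [-7.78359669e-03  3.14125162e+00 -6.06209534e-06]
```

View pics/r1.png

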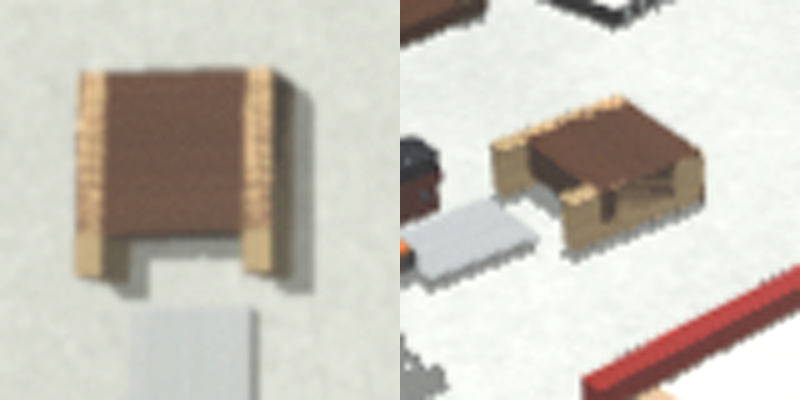

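```bash
python3 -c "
from h import *
c=np.load('top0.npz')
q,r=fit(c,nat([(131,310),(251,308)],5,(80,135)),[(80,30,8),(80,-30,8)],(.45,.34,0));print(q,r,'tip',place(q,[(.08,0,0)]))
q,r=fit(c,nat([(80,72),(272,67),(106,235),(244,234),(75,278),(271,272)],5,(80,135)),[(41,48,36),(41,-48,36),(-41,34,36),(-41,-34,36),(-61,48,36),(-61,-48,36)]);print(q,r)
"
```

```text
[ 0.43292915  0.34003421 -0.00295709] [[ 0.01171282  0.00032761]
 [-0.0117169  -0.00024371]] tip [[0.5129288  0.33979764 0.        ]]
[0.5875936  0.33875277 0.00720112] [[-0.18889379  0.05322214]
 [ 0.41129124  0.03237272]
 [-0.3387528   0.23205388]
 [-0.03745429 -0.31001027]
 [-0.05765642 -0.08290052]
 [ 0.22869256  0.06281825]]
```

Both crops show the blade in line with the mouth, about 1.5 mm too far left. I correct that and slide it in.

Request:
step_arm([
  [0,-0.012,0.02,0,0,0],
  [-0.1,-0.012,0.025,0,0,0],
  [-0.2,-0.012,0.025,0,0,0],
  [-0.3,-0.012,0.025,0,0,0],
  [-0.4,-0.012,0.025,0,0,0],
  [-0.5,-0.012,0.025,0,0,0],
  [-0.6,-0.012,0.025,0,0,0],
  [-0.7,-0.01,0.025,0,0,0],
  [-0.7,-0.01,0.025,0,0,0],
])

```text
time_s: 6.58
eef_pos: [0.461, 0.3384, 0.0222]
orientation: [-0.007, 3.14, 0.0]
contact_force: [1.0, 0.2, -1.2]
gripper_width: 0.0217
grip_force: 30.0
```

Request:
step_arm([
  [-0.08,0,0,0,0,0],
  [-0.16,0,0,0,0,0],
  [-0.24,0,0,0,0,0],
  [-0.28,0,0,0,0,0],
  [-0.31,0,0,0,0,0],
  [-0.31,0,0,0,0,0],
])

```text
time_s: 7.08
eef_pos: [0.49, 0.3388, 0.0221]
orientation: [-0.009, 3.141, 0.0]
contact_force: [-0.6, 0.1, -1.2]
gripper_width: 0.0216
grip_force: 30.0
```

Request:
step_arm([
  [-0.02,0,0,0,0,0],
  [-0.04,0,0,0,0,0],
  [-0.05,0,0,0,0,0],
  [-0.05,0,0,0,0,0],
])

```text
time_s: 7.42
eef_pos: [0.4942, 0.3391, 0.0221]
orientation: [0.01, -3.141, -0.0]
contact_force: [-1.3, -0.1, -1.4]
gripper_width: 0.0215
grip_force: 30.0
```

Request:
step_arm([
  [-0.02,0,0,0,0,0],
  [-0.03,0,0,0,0,0],
  [-0.03,0,0,0,0,0],
  [-0.03,0,0,0,0,0],
])

```text
time_s: 7.75
eef_pos: [0.4945, 0.3394, 0.0217]
orientation: [0.011, -3.137, 0.001]
contact_force: [-7.1, 0.0, 1.3]
gripper_width: 0.0218
grip_force: 30.0
```

The push reads 7 N against the slot's back, so the blade is home. I lower it slightly, release, and lift.

Request:
step_arm([
  [0.03,0,0.01,0,0,0],
  [0.035,0,0.018,0,0,0],
  [0.035,0,0.018,0,0,0],
])

```text
time_s: 8.0
eef_pos: [0.4938, 0.339, 0.0203]
orientation: [-0.01, 3.141, 0.0]
contact_force: [-0.3, -0.2, -1.1]
gripper_width: 0.0217
grip_force: 30.0
```

Request:
step_arm([
  [0,0,0,0,0,0],
  [0,0,0,0,0,0],
  [0,0,0,0,0,0],
  [0,0,0,0,0,0],
  [0,0,0,0,0,0],
  [0,0,0,0,0,0],
  [0,0,0,0,0,0],
], jaw=50)

```text
time_s: 8.58
eef_pos: [0.4938, 0.339, 0.0204]
orientation: [-0.01, 3.142, 0.0]
contact_force: [-1.2, -0.1, 0.0]
gripper_width: 0.0498
grip_force: 0.0
```

Request:
step_arm([
  [0,0,-0.2,0,0,0],
  [0,0,-0.5,0,0,0],
  [0,0,-0.8,0,0,0],
  [0,0,-1,0,0,0],
])

```text
time_s: 8.92
eef_pos: [0.4945, 0.3393, 0.1229]
orientation: [-0.009, 3.14, 0.002]
contact_force: [0.0, 0.5, -0.2]
gripper_width: 0.0502
grip_force: 0.0
```

Request:
step_arm([
  [0,-0.25,-0.2,0,0,0],
  [0,-0.5,-0.5,0,0,0],
  [0,-0.8,-0.5,0,0,0],
  [0,-1,-0.5,0,0,0],
])

```text
time_s: 9.25
eef_pos: [0.4955, 0.2368, 0.1724]
orientation: [-0.007, 3.138, 0.002]
contact_force: [-0.4, -0.0, -0.3]
gripper_width: 0.0502
grip_force: 0.0
```

Request:
step_arm([
  [0,-0.3,0,0,0,0],
  [0,-0.6,0,0,0,0],
  [0,-0.9,0,0,0,0],
  [0,-1,0,0,0,0],
])

```text
time_s: 9.58
eef_pos: [0.495, 0.1342, 0.1706]
orientation: [-0.002, 3.141, -0.002]
contact_force: [0.6, -0.0, 0.2]
gripper_width: 0.0499
grip_force: 0.0
```

```bash
python3 -c "
from h import *
from cell import env,optics
import cv2
s=env.state();print(s['time_s'],s['eef_pos'],s['orientation'])
c=optics.read_camera('top');d=optics.read_camera('side')
a=cv2.resize(c['frame'][135:235,70:170,::-1],(400,400),interpolation=cv2.INTER_CUBIC)
b=cv2.resize(d['frame'][115:195,170:250,::-1],(400,400),interpolation=cv2.INTER_CUBIC)
cv2.imwrite('pics/r2.png',cv2.convertScaleAbs(np.hstack([a,b]),alpha=1.5))"
```

```text
9.5833 [0.49496036 0.13417305 0.17059613] [-2.29156137e-03  3.14147423e+00 -2.32528582e-03]
```

View pics/r2.png

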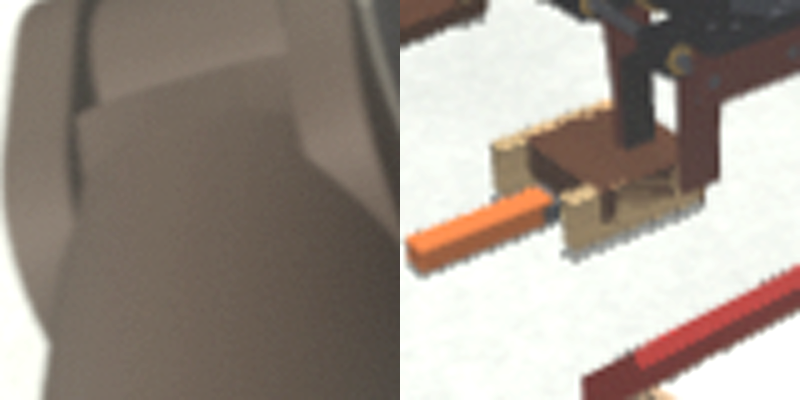

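The side crop shows the handle lined up at the rack's mouth with the blade fully inside. Now to the block.

Request:
step_arm([
  [-0.05,-0.3,0,0,0,0],
  [-0.1,-0.6,0,0,0,0],
  [-0.1,-0.9,0,0,0,0],
  [-0.13,-1,0,0,0,0],
])

```text
time_s: 10.02
eef_pos: [0.5086, 0.0366, 0.1704]
orientation: [0.006, -3.142, 0.002]
contact_force: [-0.3, -0.0, -1.0]
gripper_width: 0.0501
grip_force: 0.0
```

Request:
step_arm([
  [-0.05,-0.3,0,0,0,0],
  [-0.1,-0.6,0,0,0,0],
  [-0.1,-0.9,0,0,0,0],
  [-0.13,-1,0,0,0,0],
])

```text
time_s: 10.35
eef_pos: [0.5225, -0.0635, 0.1704]
orientation: [-0.006, 3.141, -0.002]
contact_force: [-0.8, 0.5, -0.7]
gripper_width: 0.0496
grip_force: 0.0
```

Request:
step_arm([
  [-0.05,-0.3,0,0,0,0],
  [-0.1,-0.6,0,0,0,0],
  [-0.1,-0.9,0,0,0,0],
  [-0.13,-1,0,0,0,0],
])

```text
time_s: 10.68
eef_pos: [0.5362, -0.1635, 0.1704]
orientation: [-0.006, 3.141, -0.002]
contact_force: [-0.3, 0.0, 1.8]
gripper_width: 0.0501
grip_force: 0.0
```

Request:
step_arm([
  [-0.05,-0.3,0,0,0,0],
  [-0.1,-0.6,0,0,0,0],
  [-0.1,-0.9,0,0,0,0],
  [-0.13,-1,0,0,0,0],
])

```text
time_s: 11.02
eef_pos: [0.5497, -0.2635, 0.1702]
orientation: [-0.006, 3.142, -0.002]
contact_force: [-0.2, -0.6, 0.4]
gripper_width: 0.0501
grip_force: 0.0
```

Request:
step_arm([
  [-0.05,-0.3,0,0,0,-0.05],
  [-0.1,-0.6,0,0,0,-0.1],
  [-0.1,-0.9,0,0,0,-0.15],
  [-0.13,-1,0,0,0,-0.21],
  [-0.13,-1,0,0,0,-0.21],
  [-0.13,-1,0,0,0,-0.21],
], jaw=60)

```text
time_s: 11.52
eef_pos: [0.5641, -0.3588, 0.1696]
orientation: [-0.523, 3.098, 0.003]
contact_force: [1.3, 0.1, -0.7]
gripper_width: 0.0599
grip_force: 0.0
```

```bash
python3 -c "
from h import *
from cell import env
s=env.state();print(s['time_s'],s['eef_pos'],s['qpos'],s['gripper_width'],plan(s,(.5599,-.3691,.044),.335))"
```

```text
11.5167 [ 0.56407088 -0.35879776  0.1696322 ] [ 0.29633475  0.55553839  0.2948879   1.57118706 -0.18019109  1.04261503
  2.54564937] 0.05986350130156016 [ 7.400e-02 -8.600e-02  1.256e+00  1.000e-03  0.000e+00 -0.000e+00]
```

Request:
step_arm([
  [0.04,-0.05,0.2,0,0,0],
  [0.074,-0.086,0.5,0,0,0],
  [0.074,-0.086,0.7,0,0,0],
  [0.074,-0.086,0.8,0,0,0],
  [0.074,-0.086,0.8,0,0,0],
])

```text
time_s: 11.93
eef_pos: [0.5587, -0.3676, 0.0877]
orientation: [0.526, -3.094, -0.006]
contact_force: [0.2, 0.9, 0.3]
gripper_width: 0.06
grip_force: 0.0
```

```bash
python3 -c "
from h import *
from cell import env,optics
import cv2
s=env.state();print(s['time_s'],s['eef_pos'],plan(s,(.5599,-.3691,.044),.335))
c=optics.read_camera('top');d=optics.read_camera('side')
a=cv2.resize(c['frame'][130:210,370:450,::-1],(400,400),interpolation=cv2.INTER_CUBIC)
b=cv2.resize(d['frame'][225:325,330:430,::-1],(400,400),interpolation=cv2.INTER_CUBIC)
cv2.imwrite('pics/b1.png',cv2.convertScaleAbs(np.hstack([a,b]),alpha=1.5))"
```

```text
11.9333 [ 0.55873352 -0.36756731  0.08774229] [-0.007 -0.02   0.437  0.003 -0.001  0.001]
```

View pics/b1.png

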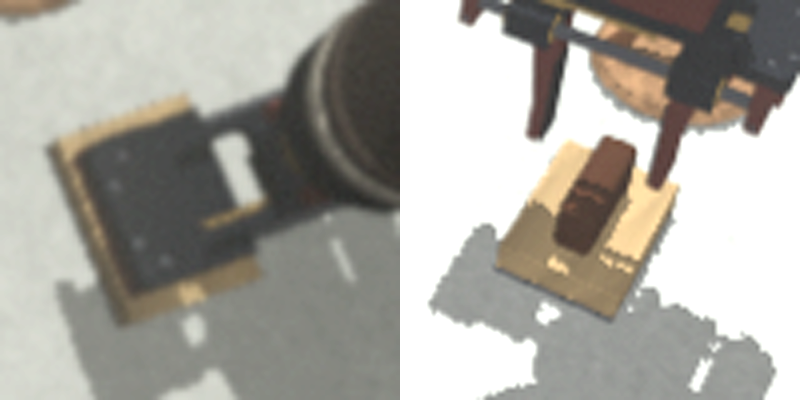

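The fingers straddle the bar, with tips at side crop (535,135) and (655,185). I descend and close.

Request:
step_arm([
  [0,-0.02,0.15,0,0,0],
  [0,-0.02,0.3,0,0,0],
  [0,-0.02,0.4,0,0,0],
  [0,-0.02,0.43,0,0,0],
  [0,-0.02,0.43,0,0,0],
])

```text
time_s: 12.45
eef_pos: [0.5593, -0.3727, 0.0467]
orientation: [0.525, -3.097, -0.001]
contact_force: [0.5, -0.1, 0.2]
gripper_width: 0.0602
grip_force: 0.0
```

Request:
step_arm([
  [0,0,0,0,0,0],
  [0,0,0,0,0,0],
  [0,0,0,0,0,0],
  [0,0,0,0,0,0],
  [0,0,0,0,0,0],
  [0,0,0,0,0,0],
  [0,0,0,0,0,0],
  [0,0,0,0,0,0],
], jaw=10)

```text
time_s: 13.12
eef_pos: [0.5594, -0.3724, 0.0476]
orientation: [0.526, -3.097, -0.002]
contact_force: [-1.9, 3.4, 4.9]
gripper_width: 0.0218
grip_force: 30.0
```

Request:
step_arm([
  [0,0,-0.2,0,0,0],
  [0,0,-0.5,0,0,0],
  [0,0,-0.8,0,0,0],
  [0,0,-0.8,0,0,0],
  [0,0,-0.8,0,0,0],
])

```text
time_s: 13.53
eef_pos: [0.5602, -0.3738, 0.1286]
orientation: [-0.525, 3.095, -0.003]
contact_force: [0.0, -0.4, -3.3]
gripper_width: 0.0217
grip_force: 30.0
```

```bash
python3 -c "
from h import *
from cell import env
s=env.state();q=(.5751,.0387,.0858)
h=place(q,[(.112-.05-.012,.102-.035-.012,.1)])[0];print(s['time_s'],s['eef_pos'],h,plan(s,(h[0],h[1],.12),.0858))"
```

```text
13.5333 [ 0.56020856 -0.37378539  0.12856326] [0.62020286 0.09778242 0.1       ] [-2.120e+00  4.255e+00  7.900e-02 -1.000e-03  1.000e-03  1.590e-01]
```

Request:
step_arm([
  [-0.1,0.2,0,0,0,0],
  [-0.25,0.5,0,0,0,0],
  [-0.4,0.8,0,0,0,0],
  [-0.5,1,0,0,0,0],
])

```text
time_s: 13.87
eef_pos: [0.5731, -0.2579, 0.1246]
orientation: [0.528, -3.094, -0.006]
contact_force: [0.7, 0.3, -4.4]
gripper_width: 0.0217
grip_force: 30.0
```

Request:
step_arm([
  [-0.1,0.25,0,0,0,0],
  [-0.25,0.5,0,0,0,0],
  [-0.4,0.8,0,0,0,0],
  [-0.5,1,0,0,0,0],
])

```text
time_s: 14.2
eef_pos: [0.5872, -0.1472, 0.1249]
orientation: [0.528, -3.094, -0.004]
contact_force: [0.2, 0.7, -3.8]
gripper_width: 0.0219
grip_force: 30.0
```

Request:
step_arm([
  [-0.1,0.25,0,0,0,0],
  [-0.25,0.5,0,0,0,0],
  [-0.4,0.8,0,0,0,0],
  [-0.5,1,0,0,0,0],
])

```text
time_s: 14.53
eef_pos: [0.6012, -0.0365, 0.125]
orientation: [0.528, -3.094, -0.003]
contact_force: [0.7, 0.9, -3.7]
gripper_width: 0.0221
grip_force: 30.0
```

Request:
step_arm([
  [-0.1,0.25,0,0,0,0.04],
  [-0.25,0.5,0,0,0,0.08],
  [-0.4,0.8,0,0,0,0.12],
  [-0.5,1,0,0,0,0.159],
  [-0.5,1,0,0,0,0.159],
  [-0.5,1,0,0,0,0.159],
])

```text
time_s: 15.03
eef_pos: [0.6151, 0.0727, 0.1249]
orientation: [0.142, -3.135, 0.001]
contact_force: [0.0, -0.3, -3.4]
gripper_width: 0.0221
grip_force: 30.0
```

```bash
python3 -c "
from h import *
from cell import env
s=env.state();print(s['time_s'],s['eef_pos'],s['contact_force'],plan(s,(.6202,.0978,.0625),.0858))"
```

```text
15.0333 [0.61513095 0.07265842 0.12492086] [ 2.31500234e-03 -2.73467187e-01 -3.41852081e+00] [-0.075  0.246  0.624 -0.    -0.002  0.003]
```

Request:
step_arm([
  [-0.04,0.12,0.1,0,0,0],
  [-0.075,0.246,0.2,0,0,0.003],
  [-0.075,0.246,0.35,0,0,0.003],
  [-0.075,0.246,0.5,0,0,0.003],
  [-0.075,0.246,0.57,0,0,0.003],
  [-0.075,0.246,0.6,0,0,0.003],
  [-0.075,0.246,0.6,0,0,0.003],
])

```text
time_s: 15.62
eef_pos: [0.6212, 0.0954, 0.066]
orientation: [0.127, -3.137, 0.001]
contact_force: [-0.7, 0.4, -4.1]
gripper_width: 0.0222
grip_force: 30.0
```

```bash
python3 -c "
from h import *
from cell import env,optics
import cv2
s=env.state();print(s['time_s'],s['eef_pos'],s['contact_force'],plan(s,(.6202,.0978,.0600),.0858))
c=optics.read_camera('top');d=optics.read_camera('side')
a=cv2.resize(c['frame'][105:185,170:250,::-1],(400,400),interpolation=cv2.INTER_CUBIC)
b=cv2.resize(d['frame'][140:220,210:290,::-1],(400,400),interpolation=cv2.INTER_CUBIC)
cv2.imwrite('pics/c1.png',cv2.convertScaleAbs(np.hstack([a,b]),alpha=1.5))"
```

```text
15.6167 [0.62124202 0.095355   0.06600171] [-0.7269588   0.37610577 -4.1180418 ] [ 0.008  0.025  0.06  -0.    -0.001 -0.003]
```

View pics/c1.png

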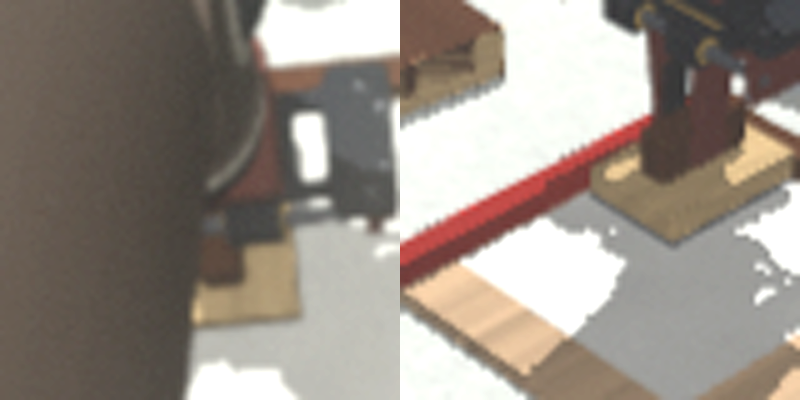

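The block is above the paper inside the corner, with about 10 mm of clearance to each fence. I lower it gently.

Request:
step_arm([
  [0,0,0.03,0,0,0],
  [0,0,0.05,0,0,0],
  [0,0,0.06,0,0,0],
  [0,0,0.06,0,0,0],
  [0,0,0.06,0,0,0],
])

```text
time_s: 16.13
eef_pos: [0.6219, 0.0957, 0.0615]
orientation: [-0.128, 3.139, 0.0]
contact_force: [-0.3, 0.3, -4.3]
gripper_width: 0.0218
grip_force: 30.0
```

Request:
step_arm([
  [0,0,0.005,0,0,0],
  [0,0,0.01,0,0,0],
  [0,0,0.01,0,0,0],
])

```text
time_s: 16.38
eef_pos: [0.6218, 0.0957, 0.0603]
orientation: [0.128, -3.139, -0.0]
contact_force: [-0.7, -0.2, -3.8]
gripper_width: 0.0217
grip_force: 30.0
```

Request:
step_arm([
  [0,0,0.01,0,0,0],
  [0,0,0.01,0,0,0],
  [0,0,0.01,0,0,0],
])

```text
time_s: 16.63
eef_pos: [0.622, 0.0957, 0.0596]
orientation: [-0.128, 3.139, 0.0]
contact_force: [-0.2, -0.3, -0.7]
gripper_width: 0.0221
grip_force: 30.0
```

Request:
step_arm([
  [0,0.03,0,0,0,0],
  [0,0.06,0,0,0,0],
  [0,0.09,0,0,0,0],
  [0,0.11,0,0,0,0],
  [0,0.11,0,0,0,0],
])

```text
time_s: 17.05
eef_pos: [0.6212, 0.1072, 0.0596]
orientation: [-0.129, 3.138, 0.0]
contact_force: [1.4, -2.1, 1.1]
gripper_width: 0.0216
grip_force: 30.0
```

Request:
step_arm([
  [0,0.02,0,0,0,0],
  [0,0.03,0,0,0,0],
  [0,0.04,0,0,0,0],
  [0,0.04,0,0,0,0],
])

```text
time_s: 17.38
eef_pos: [0.621, 0.1098, 0.0596]
orientation: [-0.127, 3.138, -0.001]
contact_force: [1.3, -4.6, 2.5]
gripper_width: 0.0219
grip_force: 30.0
```

Request:
step_arm([
  [-0.03,0,0,0,0,0],
  [-0.05,0,0,0,0,0],
  [-0.07,0,0,0,0,0],
  [-0.07,0,0,0,0,0],
])

```text
time_s: 17.72
eef_pos: [0.6238, 0.1102, 0.0596]
orientation: [0.128, -3.131, 0.001]
contact_force: [-15.2, -5.6, 16.9]
gripper_width: 0.0217
grip_force: 30.0
```

Force rose earlier along x than my fit predicts. I back off, lift a millimetre or so and probe again, to tell the fence from drag on the paper.

Request:
step_arm([
  [0.05,-0.02,0,0,0,0],
  [0.08,-0.05,-0.015,0,0,0],
  [0.08,-0.05,-0.02,0,0,0],
  [0.08,-0.05,-0.02,0,0,0],
])

```text
time_s: 18.05
eef_pos: [0.6196, 0.1059, 0.061]
orientation: [0.128, -3.138, -0.001]
contact_force: [0.5, 0.0, -2.8]
gripper_width: 0.0221
grip_force: 30.0
```

Request:
step_arm([
  [-0.03,0,0,0,0,0],
  [-0.05,0,0,0,0,0],
  [-0.06,0,0,0,0,0],
  [-0.06,0,0,0,0,0],
])

```text
time_s: 18.38
eef_pos: [0.6264, 0.1062, 0.0611]
orientation: [-0.128, 3.139, 0.0]
contact_force: [1.3, 0.2, -4.3]
gripper_width: 0.0218
grip_force: 30.0
```

Request:
step_arm([
  [-0.01,0,0,0,0,0],
  [-0.02,0,0,0,0,0],
  [-0.02,0,0,0,0,0],
])

```text
time_s: 18.63
eef_pos: [0.6282, 0.1063, 0.0613]
orientation: [-0.128, 3.139, 0.0]
contact_force: [0.5, -0.2, -3.7]
gripper_width: 0.0214
grip_force: 30.0
```

It now moves freely past that spot, so it was drag, not the fence. I keep probing.

Request:
step_arm([
  [-0.01,0,0,0,0,0],
  [-0.02,0,0,0,0,0],
  [-0.02,0,0,0,0,0],
])

```text
time_s: 18.88
eef_pos: [0.6303, 0.1064, 0.0614]
orientation: [-0.128, 3.139, 0.0]
contact_force: [0.0, 0.1, -3.8]
gripper_width: 0.022
grip_force: 30.0
```

Request:
step_arm([
  [-0.01,0,0,0,0,0],
  [-0.015,0,0,0,0,0],
  [-0.015,0,0,0,0,0],
])

```text
time_s: 19.13
eef_pos: [0.6312, 0.1065, 0.0613]
orientation: [0.128, -3.138, 0.0]
contact_force: [-2.3, -0.2, -3.1]
gripper_width: 0.0218
grip_force: 30.0
```

Fence contact at x≈0.631, as the fit says. Back off x by 1 mm and probe the red fence.

Request:
step_arm([
  [0.012,0.02,0,0,0,0],
  [0.012,0.035,0,0,0,0],
  [0.012,0.035,0,0,0,0],
])

```text
time_s: 19.38
eef_pos: [0.6301, 0.1105, 0.0614]
orientation: [-0.129, 3.139, 0.0]
contact_force: [0.4, -0.5, -4.4]
gripper_width: 0.0218
grip_force: 30.0
```

Request:
step_arm([
  [0,0.01,0,0,0,0],
  [0,0.015,0,0,0,0],
  [0,0.015,0,0,0,0],
])

```text
time_s: 19.63
eef_pos: [0.6301, 0.1107, 0.0614]
orientation: [-0.127, 3.139, -0.001]
contact_force: [-0.3, -2.3, -3.8]
gripper_width: 0.0214
grip_force: 30.0
```

Request:
step_arm([
  [0,-0.01,0.01,0,0,0],
  [0,-0.01,0.017,0,0,0],
  [0,-0.01,0.017,0,0,0],
  [0,-0.01,0.017,0,0,0],
])

```text
time_s: 19.97
eef_pos: [0.63, 0.1106, 0.0596]
orientation: [-0.128, 3.139, 0.0]
contact_force: [-0.4, -1.2, -3.6]
gripper_width: 0.0217
grip_force: 30.0
```

Request:
step_arm([
  [-0.01,0.02,0,0,0,0],
  [-0.02,0.03,0,0,0,0],
  [-0.03,0.03,0,0,0,0],
  [-0.03,0.03,0,0,0,0],
])

```text
time_s: 20.3
eef_pos: [0.6304, 0.1109, 0.0596]
orientation: [0.126, -3.133, 0.005]
contact_force: [-8.9, -8.2, 6.2]
gripper_width: 0.0218
grip_force: 30.0
```

The downforce has grown to about 10 N, so part of the x force may be drag. I raise the command slightly so that only the fences take the push.

Request:
step_arm([
  [0,0,-0.01,0,0,0],
  [0,0,-0.02,0,0,0],
  [0,0,-0.02,0,0,0],
  [0,0,-0.02,0,0,0],
])

```text
time_s: 20.63
eef_pos: [0.6311, 0.111, 0.0607]
orientation: [0.126, -3.135, 0.005]
contact_force: [-3.4, -6.8, -3.3]
gripper_width: 0.0218
grip_force: 30.0
```

Request:
step_arm([
  [-0.01,-0.005,0,0,0,0],
  [-0.02,-0.01,0,0,0,0],
  [-0.03,-0.01,0,0,0,0],
  [-0.03,-0.01,0,0,0,0],
  [-0.03,-0.01,0,0,0,0],
])

```text
time_s: 21.05
eef_pos: [0.6313, 0.111, 0.0604]
orientation: [0.127, -3.129, 0.004]
contact_force: [-11.9, -5.6, 3.7]
gripper_width: 0.0217
grip_force: 30.0
```

Request:
step_arm([
  [0,0.01,-0.005,0,0,0],
  [0,0.02,-0.01,0,0,0],
  [0,0.03,-0.01,0,0,0],
  [0,0.03,-0.01,0,0,0],
  [0,0.03,-0.01,0,0,0],
])

```text
time_s: 21.47
eef_pos: [0.6314, 0.1112, 0.0606]
orientation: [0.125, -3.129, 0.009]
contact_force: [-9.4, -10.8, -3.4]
gripper_width: 0.0221
grip_force: 30.0
```

Request:
step_arm([
  [0,0,0,0,0,0],
  [0,0,0,0,0,0],
  [0,0,0,0,0,0],
  [0,0,0,0,0,0],
])

```text
time_s: 21.8
eef_pos: [0.6313, 0.1112, 0.0606]
orientation: [0.125, -3.129, 0.009]
contact_force: [-8.8, -10.8, -3.1]
gripper_width: 0.0222
grip_force: 30.0
```

It is stable: about 9 N on the brown fence and 11 N on the red, with almost no downforce. Both stops match the fitted corner, so I hand in.

```bash
python3 -c "
from cell import env
print(env.job_done()); s=env.state(); print(s['time_s'],s['eef_pos'],s['contact_force'])"
```

```text
the job is handed in; nothing more can be done
None
the job is handed in; nothing more can be done
```

I handed the job in at about 22 s; the interface gave no verdict. The scraper is fully in its slot and released, and the block is held in the corner at about 9 N on the brown fence and 11 N on the red.

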